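Baking sheet onto the middle rails of the cooling rack

TASK

Put the small baking sheet away: take it by its blue grip, slide it in from the open front of the steel rack onto the middle one of the three rail pairs, grip outward, all the way back to the stops, and let go. Leave the mug and the spice jar where they stand.

Things in the scene. Friction and masses are not known exactly. Their poses are not given: they have to be found in the camera images.
- sheet: Aluminium baking sheet, 165 (x) x 170 (y) x 4 mm, rim 9 mm high, about 0.25-0.4 kg; origin at the centre of its underside, z up, x towards its rear edge. Near the front edge, centred at x=-70 mm, y=0, stands a blue grip plate 10 mm thick (along x), 80 mm wide (y), its top 52 mm above the underside. Starts flat on a wooden stove cover, top at z=76 mm. A wall cabinet hangs up to the left.
- rack: Fixed steel rack, 124 (x) x 218 x 155 mm high; origin: centre of underside, on the cover; x from open front to back. 3 rail pairs along x, 4 mm thick, tops at z=35, 85 (middle), 135 mm, inner edges y=+-66, side flanges at y=+-96, rear stops at x=58 mm. Sheet home on the middle pair: origin at x=-24.5, z=85 mm, its grip outside, 32 mm before the rails. Open between the rails and above.
- mug: Two-tone mug (dark upper, light lower half), 86 x 121 x 99 mm, handle towards its -y; origin at the centre of its underside. Bystander, stands on the cover behind the sheet.
- spice_jar: Spice jar with a black cap and a blue label, 41 mm across, 105 mm high; origin at the centre of its underside. Bystander, stands on the cover at the back left.

How it is judged (in metres and radians):
At the end, for the whole second after the job is handed in: The sheet lies at rest and level (within 6 degrees) on both middle rails, between their side flanges (within 16 mm of the rack's centre line and 11 degrees), its rear edge within 14 mm of the stops, and is let go (x of sheet in the frame of rack between -0.0385 and -0.0185 m and y of sheet in the frame of rack between -0.016 and 0.016 m and z of sheet in the frame of rack between 0.077 and 0.095 m and angle between sheet's own z axis and vertical below 0.1 rad and angle between the x axis of sheet and the x axis of rack, either way round below 0.2 rad and linear speed of sheet below 0.02 m/s); the robot touches nothing.
It fails at once if the mug is pushed more than 30 mm or tipped (distance of mug from where it was at the start of the episode above 0.03 m or angle between mug's own z axis and vertical above 0.5 rad).
It fails at once if the spice jar is pushed more than 30 mm or tipped (distance of spice_jar from where it was at the start of the episode above 0.03 m or angle between spice_jar's own z axis and vertical above 0.5 rad).
It also fails if it takes over 40 s, if anything falls off the work surface, if the arm or the gripper's body presses on something with over 40 N, if the wrist force passes 120 N, or if a joint passes its speed limit or range.

ROBOT

A 7-joint arm with a two-finger parallel gripper is mounted at the origin on a cart in front of the work surface, level with it; the furniture and walls round the work are solid. World frame = base frame: x ahead of the robot, y to its left, z up, the work surface at z = 0. Lengths are in m, angles in degrees, forces in N, time in s.
With the tool pointing down it reaches from about 0.425 to 0.8 m from the base axis. Payload 8.3 kg.
Tool frame: the origin (TCP) lies on the centre line of the jaws, within the pads' length; the fingertips stand bot.finger_overhang ahead of it and the grasp point (between the pads) lies 6 mm ahead of it (bot.finger_overhang is the distance from the TCP to the fingertips, in m); z points along the fingers, y is the line along which they close (so a half turn about z gives the same grasp; the last joint's range is limited). The gripper opens to 85 mm and grips with 20 to 120 N. Pads are 22 mm wide; open, the fingers measure 114 mm over their backs; the gripper's body (76 mm by 85 mm) begins 54 mm behind the grasp point. The pads swing forward as they close: fully open they stand 13 mm farther back than shut.
Start: joints at [-66.687, 21.967, 0.94, 78.501, -0.361, 79.538, -2.664], TCP at [0.283, 0.557, 0.256] pointing down, gripper open.
Joint ranges: [-169.22, 169.22], [-14.56, 117.87], [-87.37, 89.26], [10.42, 133.3], [-82.24, 262.24], [0.94, 117.77], [-172.7, 172.7]. Speed limits (degrees/s): [136.94, 136.94, 172.46, 172.46, 180, 180, 180].

INTERFACE

Orientations are given as a 3x3 rotation matrix whose columns are the frame's x, y, z axes.
In Python, from bench import readout, vision, job_done, finder, bot gives the robot as it stands.
- The arm moves only by the tool arm_command, never from a script. Its argument "increments" is one flat list of numbers, 7 for each row, row after row: the finger opening in mm, from 0 to 85.4, then the shift along the world's x, y, z in units of 25 mm (1.0 is 25 mm), then the turn, a rotation vector about the world's x, y, z in units of 6 degrees (1.0 is 6 degrees). In form: [grip, tx, ty, tz, rx, ry, rz, grip, tx, ty, tz, rx, ry, rz, ...]. A call has 1 to 10 rows; each row shifts and turns the commanded pose from where the row before left it; what a row does not reach is not made up. A row lasts 1/12 s, in which the tool goes at most 41.7 mm and 7.16 degrees, less where a joint would pass 70% of its speed; a pose out of reach is approached as far as the arm can. A call is refused whole if a number of a shift passes 1 or a number of a turn 1, either way. A call with a gripper value outside its range is refused whole. The fingers move at their own pace and stop on an object; the grip force is fixed at half the most. Time passes only in rows, so rows that do not move let the fingers close. It gives the time, the measured TCP pose, the force, the opening and the grip force at its end, in the units of the state.
- readout.get_obs(): the state, without advancing time (a new reading comes with each control period).
- vision.grab_frame(name): name is "scene" or "top"; returns the picture (480x640x3 uint8, red, green, blue); there is no depth.
- vision.calibration(name): a dict with "K" (3x3 intrinsics, pixels), "R" (3x3) and "t" (3): a world point X has camera coordinates R X + t. Camera axes: x right, y down, z forward; pixel columns grow to the right and rows downward; lengths in m; the calibration is good to about 2 mm. A picture is of the moment at which its call begins. calibration takes no time and is no camera call.
- job_done(): hands the job in; it is judged then, once.
Trained networks look in the newest picture that a camera, given by its name, has taken for a name from the list of things; names that differ only in an ending like _2 or _b are one class to them, and where a whole thing is asked for, a point or a joint stands for the part that bears it (a point fixed in the world has none). Each returns a list of dicts, best first, with "score" (0 to 1); they miss things now and then, are a little off and sometimes report something else, mostly with a low value. They report only what shows in the picture. A call takes as long as a camera call.
- finder.spot_in(camera, thing): "xy" ([column, row] in pixels, amid what is visible of it).
The state is a dict: "time_s": time; "joint_positions": joint angles; "qd": joint speeds; "effort": joint torques, N m; "eef_pos": TCP position; "eef_rot": TCP orientation; "wrist_force": force on the tool from outside, world axes, zero at the start; "ft_torque": the same for the moment, N m; "grip_width": finger opening in m; "grasp_force": force on a finger pad.
Only numpy, scipy, OpenCV 4.12 (cv2) and the standard library are available. Lean on these libraries where they do the work, as an engineer would, in place of code of your own. Each camera call takes 0.05 s, during which the arm holds its last target. There are 200 camera calls.

## Working session

There is one attempt and no reset: what is moved stays moved. The work goes in short steps, Python scripts to look and compute and a tool call to move; the robot and the scene stay as the last step left them, time stands still between calls to the robot, and variables do not carry over. Pictures are saved under pics/ and viewed, at most 10 in all, crops included, and the job is handed in when it is done.

Besides the shell and the picture viewer there is one more tool, called as name(argument=value, ...), one argument or row to a line, values as JSON. arm_command: Moves the arm, as the interface text tells. Its arguments: {"type":"object","properties":{"increments":{"type":"array","items":{"type":"number"}}},"required":["increments"]}

```bash
mkdir -p pics; ls
python3 - <<'E'
from bench import readout, vision, finder, bot
import cv2,numpy as np
np.set_printoptions(precision=4,suppress=True)
for c in("scene","top"):
    im=vision.grab_frame(c); cv2.imwrite(f"pics/{c}0.png",im[:,:,::-1])
    k=vision.calibration(c); print(c,k)
    for t in("sheet","rack","mug","spice_jar"):
        print(t,finder.spot_in(c,t)[:2])
o=readout.get_obs();print(o["eef_pos"],o["eef_rot"],o["time_s"],bot.finger_overhang)
E
```

```text
pics
scene {'K': array([[451.4691,   0.    , 328.6963],
       [  0.    , 451.4691, 239.7053],
       [  0.    ,   0.    ,   1.    ]]), 'R': array([[ 0.8795, -0.476 ,  0.004 ],
       [-0.3686, -0.6864, -0.6269],
       [ 0.3011,  0.5498, -0.7791]]), 't': array([-0.5215,  0.3529,  0.7182])}
sheet [{'xy': [261.0, 274.9], 'score': 0.72}]
rack [{'xy': [479.4, 296.7], 'score': 0.72}]
mug [{'xy': [365.9, 187.0], 'score': 0.97}]
spice_jar [{'xy': [314.5, 160.3], 'score': 0.96}]
top {'K': array([[542.591 ,   0.    , 326.0947],
       [  0.    , 542.591 , 239.9871],
       [  0.    ,   0.    ,   1.    ]]), 'R': array([[-0.0104, -0.9999, -0.0057],
       [-0.9794,  0.0113, -0.2017],
       [ 0.2018,  0.0035, -0.9794]]), 't': array([0.0615, 0.6357, 0.9507])}
sheet [{'xy': [303.2, 313.1], 'score': 0.61}]
rack [{'xy': [489.0, 150.5], 'score': 0.98}]
mug [{'xy': [285.8, 171.6], 'score': 0.86}]
spice_jar [{'xy': [205.2, 196.4], 'score': 0.89}]
[0.2828 0.5573 0.2563] [[-0.8917  0.4526 -0.0001]
 [ 0.4526  0.8917 -0.0001]
 [ 0.0001 -0.0001 -1.    ]] 0.5 0.025
```

View pics/scene0.png

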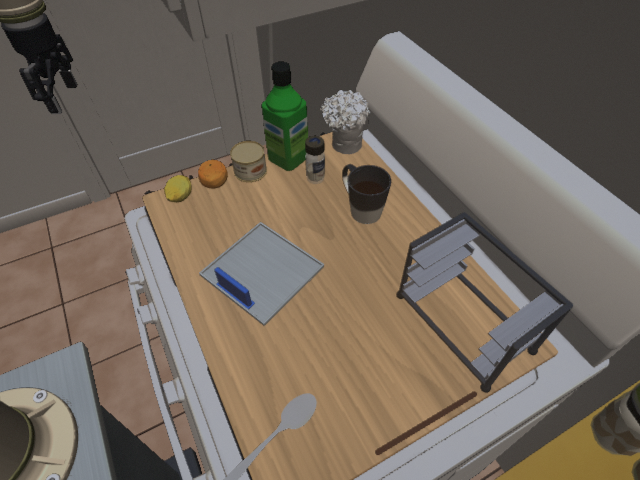

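View pics/top0.png

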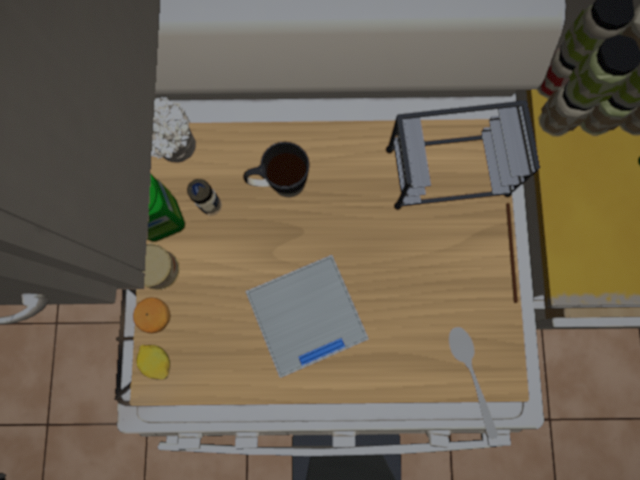

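```bash
python3 - <<'E'
import cv2,numpy as np
a=cv2.imread("pics/scene0.png")[200:400,385:585]; b=cv2.imread("pics/top0.png")[80:230,370:550]
a=cv2.resize(a,(400,400),interpolation=cv2.INTER_CUBIC);b=cv2.resize(b,(400,333),interpolation=cv2.INTER_CUBIC)
b=cv2.copyMakeBorder(b,0,67,0,0,cv2.BORDER_CONSTANT)
im=np.hstack([a,b]);im=cv2.convertScaleAbs(im,alpha=1.5)
cv2.imwrite("pics/crop.png",im)
E
cat > h.py <<'E'
import numpy as np
from bench import vision
np.set_printoptions(precision=4,suppress=True)
def ray(c,uv,z):
    k=vision.calibration(c);C=-k["R"].T@k["t"];d=k["R"].T@np.linalg.solve(k["K"],[uv[0],uv[1],1])
    return C+d*(z-C[2])/d[2]
def proj(c,X):
    k=vision.calibration(c);p=(np.atleast_2d(X)@k["R"].T+k["t"])@k["K"].T
    return p[:,:2]/p[:,2:]
E
python3 - <<'E'
from h import *
for c,L in(("scene",[(201,271),(262,224),(323,265),(264,322)]),("top",[(247,292),(332,258),(367,338),(283,375)])):
    P=[ray(c,p,.085) for p in L];print(c,np.array(P),np.mean(P,0),[np.linalg.norm(P[i]-P[i-1]) for i in range(4)])
for c,L in(("scene",[(216,269),(253,298)]),("top",[(300,359),(344,343)])):
    print([ray(c,p,.128) for p in L])
for p in[(401,294),(487,386),(534,350)]:print("foot",ray("scene",p,.076))
for p in[(408,242),(463,215),(568,305)]:print("toprack",ray("scene",p,.231))
for t in ("scene","top"):
    k=vision.calibration(t);print(-k["R"].T@k["t"])
E
```

```text
scene [[ 0.3952  0.1387  0.085 ]
 [ 0.5419  0.1921  0.085 ]
 [ 0.6033  0.0425  0.085 ]
 [ 0.4567 -0.0161  0.085 ]] [0.4993 0.0893 0.085 ] [np.float64(0.16656987289815695), np.float64(0.15616088479003162), np.float64(0.1617294747267073), np.float64(0.1579195834852111)]
top [[ 0.5382  0.1978  0.085 ]
 [ 0.5986  0.044   0.085 ]
 [ 0.4545 -0.0161  0.085 ]
 [ 0.3925  0.1321  0.085 ]] [0.4959 0.0895 0.085 ] [np.float64(0.1598901579484389), np.float64(0.1651887792848913), np.float64(0.15610733812243363), np.float64(0.16064044697070287)]
[array([0.4185, 0.0971, 0.128 ]), array([0.4532, 0.0107, 0.128 ])]
[array([0.42  , 0.1002, 0.128 ]), array([0.4456, 0.0259, 0.128 ])]
foot [ 0.7017 -0.0771  0.076 ]
foot [ 0.7256 -0.2852  0.076 ]
foot [ 0.8367 -0.275   0.076 ]
toprack [ 0.6928 -0.0742  0.231 ]
toprack [ 0.8051 -0.07    0.231 ]
toprack [ 0.8266 -0.2748  0.231 ]
[ 0.3724 -0.4009  0.7829]
[0.4314 0.0509 1.0597]
```

View pics/crop.png

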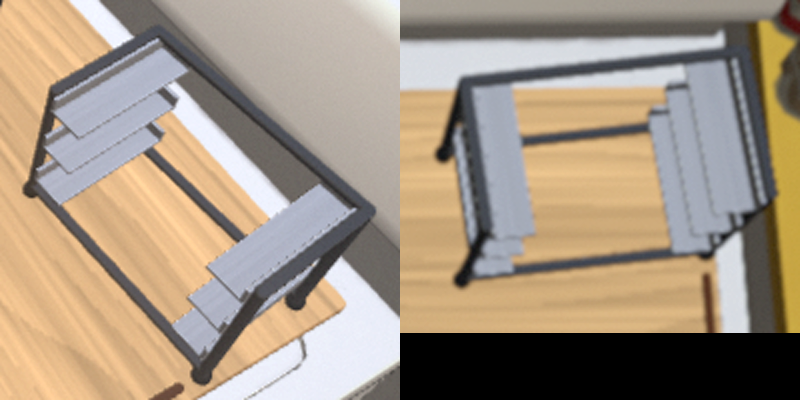

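```bash
cat >> h.py <<'E'
from scipy.optimize import least_squares
def fit(obs,z0,x0):
    def f(p):
        c,s=np.cos(p[2]),np.sin(p[2]);r=[]
        for cam,uv,m in obs:
            X=[p[0]+c*m[0]-s*m[1],p[1]+s*m[0]+c*m[1],z0+m[2]]
            r+=list(proj(cam,X)[0]-uv)
        return np.array(r)
    o=least_squares(f,x0,loss="soft_l1",f_scale=2.);print("xy",o.x[:2],"yaw",np.degrees(o.x[2]));print(f(o.x).reshape(-1,2).round(1).tolist());return o.x
E
python3 - <<'E'
from h import *
S,T="scene","top";X=.0585;Y=.105
r=[(S,(400,293),(-X,Y,.004)),(S,(486,384.5),(-X,-Y,.004)),(S,(533.5,349),(X,-Y,.004)),
(S,(412.5,245),(-X,Y,.152)),(S,(462.5,216),(X,Y,.152)),(S,(570,305.5),(X,-Y,.152)),(S,(516,347.5),(-X,-Y,.152)),
(T,(409,187),(-X,Y,.152)),(T,(398.4,116),(X,Y,.152)),(T,(525,103.4),(X,-Y,.152)),(T,(538,168),(-X,-Y,.152)),
(T,(398,206),(-X,Y,.004)),(T,(389,149),(X,Y,.004)),
(T,(431,185),(-.062,.066,.135)),(T,(422,118),(.06,.066,.135)),(T,(497,109),(.06,-.066,.135)),(T,(518.5,176),(-.062,-.066,.135))]
fit(r,.076,[.76,-.18,.1]);fit(r[:7],.076,[.76,-.18,.1]);fit(r[7:],.076,[.76,-.18,.1])
s=[]
for c,L in((S,[(201,271),(262,224),(323,265),(264,322)]),(T,[(283,375),(247,292),(332,258),(367,338)])):
    for p,m in zip(L,[(-.0825,.085),(.0825,.085),(.0825,-.085),(-.0825,-.085)]): s.append((c,p,m+(.009,)))
s+=[(S,(216,268),(-.07,.04,.052)),(S,(253,297),(-.07,-.04,.052)),(T,(300,359),(-.07,.04,.052)),(T,(344,343),(-.07,-.04,.052))]
fit(s,.076,[.5,.09,-.35])
E
```

```text
xy [ 0.7632 -0.1778] yaw 6.382971074303775
[[-1.6, 2.8], [-1.2, 5.0], [0.0, 1.2], [-2.3, 0.6], [1.1, -2.0], [0.8, -0.8], [-0.6, 0.9], [0.2, -3.5], [-0.0, -0.3], [-0.5, -2.5], [0.7, -0.0], [-0.2, 1.6], [-0.3, -0.3], [0.8, 0.8], [-1.9, -1.5], [0.9, -1.7], [-6.8, 0.3]]
xy [ 0.7653 -0.1767] yaw 6.245770232046983
[[-0.9, 1.8], [-0.8, 3.9], [0.5, 0.3], [-1.6, -0.5], [1.8, -2.9], [1.3, -1.8], [-0.2, -0.5]]
xy [ 0.762  -0.1781] yaw 6.226908264051213
[[0.4, -3.0], [0.3, 0.2], [-0.1, -1.7], [0.9, 0.9], [-0.1, 2.0], [-0.0, 0.2], [0.9, 1.5], [-1.6, -1.0], [1.2, -0.9], [-6.6, 1.1]]
xy [0.4986 0.089 ] yaw 22.31297173977773
[[-2.2, 2.0], [-1.0, -2.3], [2.0, -0.5], [0.0, 2.8], [-2.4, 1.4], [-0.6, -2.5], [1.2, -4.7], [2.8, -0.1], [-0.3, -0.0], [-5.5, -4.6], [0.4, 0.8], [0.3, -2.1]]
```

arm_command(
  increments=[85,0.3,-0.99,0,0,0,-0.34,85,0.3,-0.99,0,0,0,-0.34,85,0.3,-0.99,0,0,0,-0.34,85,0.3,-0.99,0,0,0,-0.34,85,0.3,-0.99,0,0,0,-0.34,85,0.3,-0.99,0,0,0,-0.34,85,0.3,-0.99,0,0,0,-0.34,85,0.3,-0.99,0,0,0,-0.34,85,0.3,-0.99,0,0,0,-0.34,85,0.3,-0.99,0,0,0,-0.34],
)

```text
time_s: 1.33
eef_pos: [0.3581, 0.3086, 0.2565]
eef_rot: [[-0.677, 0.736, 0.0], [0.736, 0.677, 0.001], [0.0, 0.001, -1.0]]
wrist_force: [0.0, -0.4, 0.3]
grip_width: 0.0849
grasp_force: 0.0
```

arm_command(
  increments=[85,0.3,-0.99,-0.2,0,0,-0.34,85,0.3,-0.99,-0.2,0,0,-0.34,85,0.3,-0.99,-0.2,0,0,-0.34,85,0.3,-0.99,-0.2,0,0,-0.34,85,0.3,-0.99,-0.2,0,0,-0.34,85,0.3,-0.99,-0.2,0,0,-0.34,85,0.3,-0.99,-0.2,0,0,-0.34,85,0.3,-0.99,-0.2,0,0,-0.34,85,0.3,-0.99,-0.2,0,0,-0.34,85,0.3,-0.99,-0.2,0,0,-0.34],
)

```text
time_s: 2.17
eef_pos: [0.4331, 0.061, 0.2064]
eef_rot: [[-0.378, 0.926, 0.001], [0.926, 0.378, 0.001], [0.0, 0.001, -1.0]]
wrist_force: [0.2, -0.1, -0.1]
grip_width: 0.0852
grasp_force: 0.0
```

arm_command(
  increments=[85,0,0,0,0,0,0,85,0,0,0,0,0,0,85,0,0,0,0,0,0],
)

```text
time_s: 2.42
eef_pos: [0.4328, 0.0629, 0.2064]
eef_rot: [[-0.38, 0.925, 0.0], [0.925, 0.38, 0.0], [0.0, 0.0, -1.0]]
wrist_force: [-0.0, 0.4, 0.1]
grip_width: 0.0853
grasp_force: 0.0
```

arm_command(
  increments=[85,0,0,-0.7,0,0,0,85,0,0,-0.7,0,0,0,85,0,0,-0.7,0,0,0,85,0,0,-0.7,0,0,0,85,0,0,-0.7,0,0,0,85,0,0,0,0,0,0,40,0,0,0,0,0,0,40,0,0,0,0,0,0,40,0,0,0,0,0,0],
)

```text
time_s: 3.17
eef_pos: [0.4337, 0.0629, 0.12]
eef_rot: [[-0.38, 0.925, 0.002], [0.925, 0.38, 0.001], [0.0, 0.002, -1.0]]
wrist_force: [-0.4, 0.3, -0.3]
grip_width: 0.0513
grasp_force: 0.0
```

Run:
```python
from bench import readout, vision
import cv2,numpy as np
a=vision.grab_frame("scene")[180:380,150:400,::-1]; b=vision.grab_frame("top")[230:400,220:420,::-1]
a=cv2.resize(a,(500,400));b=cv2.resize(b,(300,255));b=cv2.copyMakeBorder(b,0,145,0,0,cv2.BORDER_CONSTANT)
cv2.imwrite("pics/g1.png",np.hstack([a,b]));o=readout.get_obs();print(o["eef_pos"],o["grip_width"],o["wrist_force"])
```

```text
[0.43355644 0.06266855 0.11980443] 0.04026188944591375 [-0.33417008 -0.48711139  0.2428241 ]
```

View pics/g1.png

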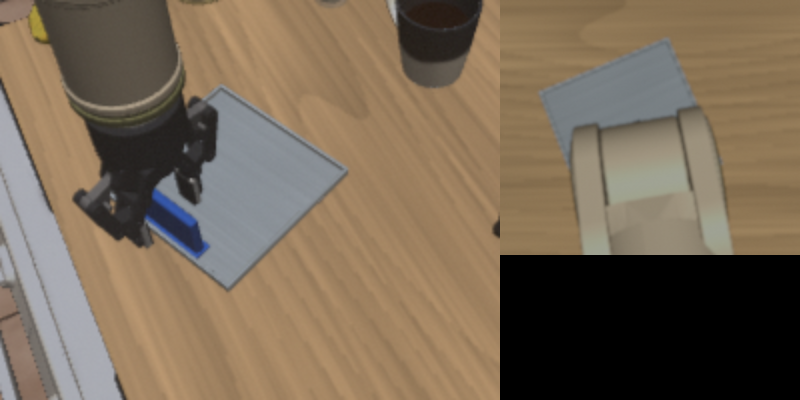

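The fingers straddle the blue plate (scene crop about (175,215)) and the sheet is undisturbed. I'll close and lift.

arm_command(
  increments=[20,0,0,-0.06,0,0,0,8,0,0,0,0,0,0,0,0,0,0,0,0,0,0,0,0,0,0,0,0,0,0,0,0,0,0,0,0,0,0,0,0,0,0,0,0,0,0,0,0],
)

```text
invalid input at $.increments: expected a multiple of 7 numbers
```

arm_command(
  increments=[0,0,0,0.2,0,0,0,0,0,0,0.3,0,0,0,0,0,0,0.5,0,0,0,0,0,0,0.5,0,0,0,0,0,0,0.5,0,0,0,0,0,0,0.5,0,0,0,0,0,0,0.5,0,0,0,0,0,0,0.5,0,0,0,0,0,0,0.3,0,0,0,0,0,0,0,0,0,0],
)

```text
time_s: 4.1
eef_pos: [0.4337, 0.0624, 0.2157]
eef_rot: [[-0.379, 0.925, 0.003], [0.925, 0.379, 0.001], [0.0, 0.003, -1.0]]
wrist_force: [1.3, 0.2, -2.6]
grip_width: 0.0084
grasp_force: 60.6
```

Run:
```python
from bench import readout, vision
import cv2,numpy as np
a=vision.grab_frame("scene");b=vision.grab_frame("top")
cv2.imwrite("pics/l_s.png",a[:,:,::-1]);cv2.imwrite("pics/l_t.png",b[:,:,::-1])
a=a[130:380,150:450,::-1]; b=b[180:400,200:420,::-1]
a=cv2.resize(a,(480,400));b=cv2.resize(b,(320,320));b=cv2.copyMakeBorder(b,0,80,0,0,cv2.BORDER_CONSTANT)
cv2.imwrite("pics/g2.png",np.hstack([a,b]));o=readout.get_obs();print(o["eef_pos"],o["grip_width"],o["grasp_force"],o["wrist_force"],o["ft_torque"])
```

```text
[0.4327629  0.06228497 0.2137199 ] 0.008361970025173 60.63865900039673 [ 0.59955593  0.9139267  -2.54721443] [-0.10920207  0.2003052  -0.01152832]
```

View pics/g2.png

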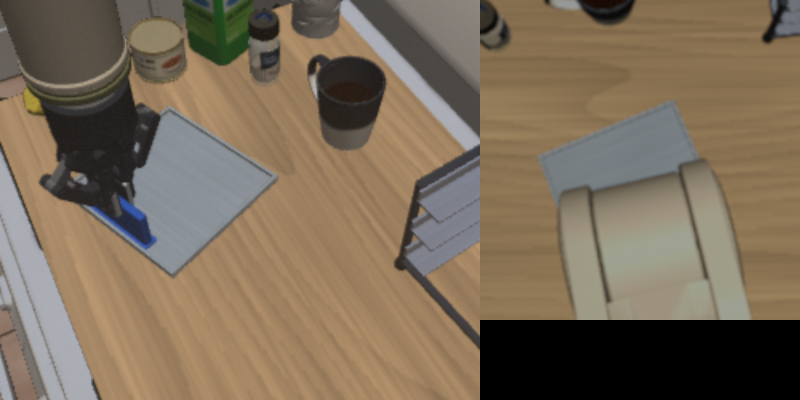

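```bash
cat >> h.py <<'E'
def tri(uv1,uv2):
    f=lambda X:np.r_[proj("scene",X)[0]-uv1,proj("top",X)[0]-uv2]
    o=least_squares(f,[.5,0,.15]);return o.x,abs(o.fun).max()
E
python3 - <<'E'
from h import *
print(tri((323,241),(332.7,250)),tri((255,198.8),(241,287)))
print(ray("scene",(258,301),.14),ray("scene",(258,301),.15),ray("scene",(258,301),.16))
import cv2
a=cv2.imread("pics/l_s.png")
g=cv2.cvtColor(a,cv2.COLOR_BGR2HSV);m=cv2.inRange(g,(110,150,60),(130,255,255))[200:350,180:280];ys,xs=np.nonzero(m)
print(xs.min()+180,xs.max()+180,ys.min()+200,ys.max()+200, [ (int(x)+180,int(ys[xs==x].min())+200,int(ys[xs==x].max())+200) for x in range(xs.min(),xs.max()+1,3)if (xs==x).any()])
E
```

```text
(array([0.6017, 0.0427, 0.1577]), np.float64(1.11425613109202)) (array([0.5386, 0.1974, 0.1557]), np.float64(0.24667423442204495))
[ 0.4567 -0.006   0.14  ] [ 0.4554 -0.0122  0.15  ] [ 0.4541 -0.0183  0.16  ]
208 246 252 284 [(208, 259, 260), (211, 261, 262), (214, 263, 264), (217, 265, 266), (220, 268, 269), (223, 270, 271), (226, 254, 273), (229, 256, 276), (232, 258, 278), (235, 261, 280), (238, 263, 283), (241, 283, 284), (244, 278, 282)]
```

The close call was miscounted and refused, so the lift gripped the plate too high (about 12 mm overlap). I'll set the sheet down and regrip deeper.

arm_command(
  increments=[0,0,0,-0.6,0,0,0,0,0,0,-0.6,0,0,0,0,0,0,-0.6,0,0,0,0,0,0,-0.6,0,0,0,0,0,0,-0.3,0,0,0,0,0,0,-0.1,0,0,0,0,0,0,-0.05,0,0,0,0,0,0,0,0,0,0],
)

```text
time_s: 4.87
eef_pos: [0.433, 0.0623, 0.1427]
eef_rot: [[-0.379, 0.925, -0.0], [0.925, 0.379, -0.0], [-0.0, -0.0, -1.0]]
wrist_force: [0.2, 0.1, -3.0]
grip_width: 0.0085
grasp_force: 60.6
```

arm_command(
  increments=[0,0,0,-0.08,0,0,0,0,0,0,0,0,0,0],
)

```text
time_s: 5.03
eef_pos: [0.4332, 0.0624, 0.1409]
eef_rot: [[-0.379, 0.925, 0.001], [0.925, 0.379, 0.0], [0.0, 0.001, -1.0]]
wrist_force: [-1.3, 0.0, -2.8]
grip_width: 0.0088
grasp_force: 60.6
```

arm_command(
  increments=[0,0,0,-0.08,0,0,0,0,0,0,0,0,0,0],
)

```text
time_s: 5.2
eef_pos: [0.4331, 0.0624, 0.1386]
eef_rot: [[-0.379, 0.925, 0.0], [0.925, 0.379, 0.0], [0.0, 0.001, -1.0]]
wrist_force: [1.0, -0.1, -2.7]
grip_width: 0.0083
grasp_force: 60.7
```

arm_command(
  increments=[0,0,0,-0.08,0,0,0,0,0,0,0,0,0,0],
)

```text
time_s: 5.37
eef_pos: [0.4333, 0.0624, 0.1381]
eef_rot: [[-0.379, 0.925, 0.001], [0.925, 0.379, 0.001], [0.001, 0.001, -1.0]]
wrist_force: [-8.5, -0.1, 17.3]
grip_width: 0.0089
grasp_force: 63.3
```

arm_command(
  increments=[0,0,0,-0.08,0,0,0,0,0,0,0,0,0,0],
)

```text
time_s: 5.53
eef_pos: [0.4334, 0.0624, 0.1381]
eef_rot: [[-0.379, 0.925, 0.001], [0.925, 0.379, 0.002], [0.002, 0.001, -1.0]]
wrist_force: [-20.4, -4.0, 41.8]
grip_width: 0.0085
grasp_force: 66.9
```

arm_command(
  increments=[30,0,0,0.1,0,0,0,30,0,0,0,0,0,0,30,0,0,0,0,0,0,30,0,0,-0.4,0,0,0,30,0,0,-0.38,0,0,0,30,0,0,0,0,0,0,30,0,0,0,0,0,0],
)

```text
time_s: 6.12
eef_pos: [0.432, 0.062, 0.1163]
eef_rot: [[-0.379, 0.925, -0.003], [0.925, 0.379, -0.001], [-0.0, -0.003, -1.0]]
wrist_force: [0.3, -0.2, 0.5]
grip_width: 0.03
grasp_force: 0.0
```

arm_command(
  increments=[0,0,0,0,0,0,0,0,0,0,0,0,0,0,0,0,0,0,0,0,0,0,0,0,0,0,0,0,0,0,0,0,0,0,0,0,0,0,0,0,0,0,0,0,0,0,0,0,0],
)

```text
time_s: 6.7
eef_pos: [0.4329, 0.0623, 0.1176]
eef_rot: [[-0.379, 0.925, 0.0], [0.925, 0.379, 0.0], [0.0, 0.0, -1.0]]
wrist_force: [0.6, 0.1, -1.9]
grip_width: 0.0095
grasp_force: 58.4
```

arm_command(
  increments=[0,0,0,0.2,0,0,0,0,0,0,0.4,0,0,0,0,0,0,0.5,0,0,0,0,0,0,0.5,0,0,0,0,0,0,0.5,0,0,0,0,0,0,0.5,0,0,0,0,0,0,0.5,0,0,0,0,0,0,0.4,0,0,0,0,0,0,0.14,0,0,0,0,0,0,0,0,0,0],
)

```text
time_s: 7.53
eef_pos: [0.4334, 0.0624, 0.2097]
eef_rot: [[-0.379, 0.925, 0.002], [0.925, 0.379, 0.001], [0.0, 0.002, -1.0]]
wrist_force: [-0.3, 1.0, -3.0]
grip_width: 0.0091
grasp_force: 58.5
```

arm_command(
  increments=[0,0.1,-0.4,0,0,0,-0.3,0,0.2,-0.7,0,0,0,-0.3,0,0.2,-0.8,0,0,0,-0.3,0,0.2,-0.8,0,0,0,-0.3,0,0.2,-0.8,0,0,0,-0.3,0,0.2,-0.8,0,0,0,-0.3,0,0.2,-0.8,0,0,0,-0.3,0,0.2,-0.8,0,0,0,-0.3,0,0.2,-0.8,0,0,0,-0.27,0,0.2,-0.8,0,0,0,0],
)

```text
time_s: 8.37
eef_pos: [0.4797, -0.1285, 0.2079]
eef_rot: [[-0.104, 0.995, -0.001], [0.995, 0.104, -0.001], [-0.001, -0.001, -1.0]]
wrist_force: [1.0, 0.5, -3.1]
grip_width: 0.0092
grasp_force: 58.5
```

arm_command(
  increments=[0,0.3,-0.8,0,0,0,0,0,0.3,-0.8,0,0,0,0,0,0.3,-0.8,0,0,0,0,0,0.3,-0.6,0,0,0,0,0,0.16,-0.2,0,0,0,0,0,0,0,0,0,0,0,0,0,0,0,0,0,0,0,0,0,0,0,0,0],
)

```text
time_s: 9.03
eef_pos: [0.5139, -0.2046, 0.2081]
eef_rot: [[-0.109, 0.994, -0.001], [0.994, 0.109, 0.001], [0.001, -0.001, -1.0]]
wrist_force: [0.4, -0.5, -1.8]
grip_width: 0.0093
grasp_force: 58.5
```

Run:
```python
from bench import readout, vision
import cv2,numpy as np
a=vision.grab_frame("scene");b=vision.grab_frame("top")
cv2.imwrite("pics/a_s.png",a[:,:,::-1]);cv2.imwrite("pics/a_t.png",b[:,:,::-1])
a=a[180:430,300:600,::-1]; b=b[90:340,340:560,::-1]
a=cv2.resize(a,(480,400));b=cv2.resize(b,(320,364));b=cv2.copyMakeBorder(b,0,36,0,0,cv2.BORDER_CONSTANT)
cv2.imwrite("pics/g3.png",np.hstack([a,b]));o=readout.get_obs();print(o["eef_pos"],o["grip_width"],o["grasp_force"],o["wrist_force"],o["ft_torque"])
```

```text
[ 0.51423862 -0.20423298  0.20844313] 0.009447765264419285 58.54484796524048 [-0.4542404  -0.37367518 -2.4413219 ] [ 0.09862484  0.08976237 -0.02361547]
```

View pics/g3.png

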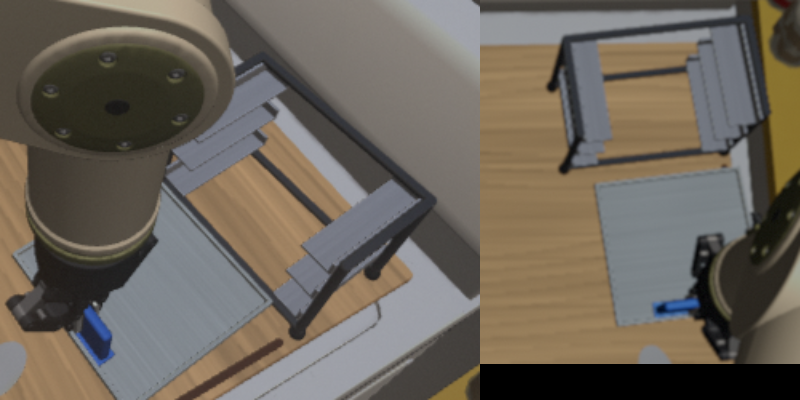

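Run:
```python
from h import *
T,S="top","scene"
o=[(T,(421,216.5),(.0825,.085,.009)),(T,(518,207),(.0825,-.085,.009)),(T,(434,315),(-.0825,.085,.009)),(S,(470,369),(.0825,-.085,.009))]
p=fit(o,.167,[.58,-.2,.1]);print(tri((470,369),(518,207)))
for r,w in(((.763,-.178),6.3),((.762,-.178),6.2)):
    a=np.radians(w);d=p[:2]-r;print(d@[np.cos(a),np.sin(a)],d@[-np.sin(a),np.cos(a)],np.degrees(p[2])-w)
q=[.5142,-.2042];a=np.radians(6.26);print("expected by TCP",q[0]+.07*np.cos(a),q[1]+.07*np.sin(a))
```

```text
xy [ 0.5784 -0.1954] yaw 5.815861878773441
[[-1.8, -0.0], [1.4, -1.6], [0.2, 0.0], [-0.9, 0.7]]
(array([ 0.6695, -0.2707,  0.1745]), np.float64(1.6255404490055696))
-0.1853883213177316 0.0029986803360882368 -0.4841381212265592
-0.1843991216731213 0.0025671129172299295 -0.38413812122655955
expected by TCP 0.5837826125559563 -0.19656717418725714
```

arm_command(
  increments=[0,0.3,0,0,0,0,0,0,0.5,0.04,0,0,0,0,0,0.5,0.04,0,0,0,0,0,0.5,0.055,0,0,0,0,0,0.5,0.055,0,0,0,0,0,0.5,0.055,0,0,0,0,0,0.5,0.055,0,0,0,0,0,0.5,0.055,0,0,0,0,0,0.2,0.02,0,0,0,0,0,0,0,0,0,0,0],
)

```text
time_s: 9.97
eef_pos: [0.6156, -0.1945, 0.208]
eef_rot: [[-0.111, 0.994, -0.0], [0.994, 0.111, 0.0], [0.0, -0.0, -1.0]]
wrist_force: [-0.1, 1.0, -3.0]
grip_width: 0.0093
grasp_force: 58.7
```

Run:
```python
from bench import readout, vision
import cv2,numpy as np
a=vision.grab_frame("scene");b=vision.grab_frame("top")
a=a[180:430,300:600,::-1]; b=b[90:340,340:560,::-1]
a=cv2.resize(a,(480,400));b=cv2.resize(b,(320,364));b=cv2.copyMakeBorder(b,0,36,0,0,cv2.BORDER_CONSTANT)
cv2.imwrite("pics/g4.png",np.hstack([a,b]));o=readout.get_obs();print(o["eef_pos"],o["grip_width"],o["grasp_force"],o["wrist_force"],o["ft_torque"])
```

```text
[ 0.61409143 -0.1958214   0.20833019] 0.009444793552350216 58.66120219230652 [-0.26372956 -0.93849766 -3.10173488] [-0.01895282  0.15661212 -0.058041  ]
```

View pics/g4.png

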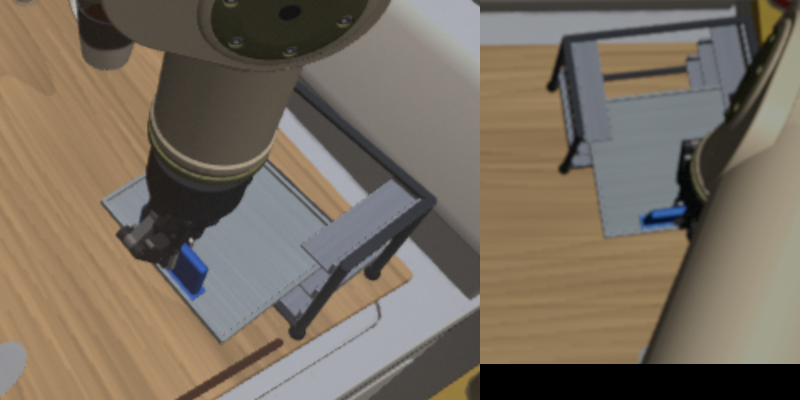

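The sheet is between the top and middle rails without contact, so I'll continue.

arm_command(
  increments=[0,0.3,0.033,0,0,0,0,0,0.4,0.044,0,0,0,0,0,0.4,0.044,0,0,0,0,0,0.4,0.044,0,0,0,0,0,0.2,0.022,0,0,0,0,0,0,0,0,0,0,0,0,0,0,0,0,0,0],
)

```text
time_s: 10.65
eef_pos: [0.6566, -0.1914, 0.2084]
eef_rot: [[-0.109, 0.994, -0.001], [0.994, 0.109, -0.0], [-0.0, -0.001, -1.0]]
wrist_force: [-0.6, -0.9, -2.8]
grip_width: 0.0092
grasp_force: 58.8
```

arm_command(
  increments=[0,0.1,0.011,0,0,0,0,0,0.1,0.011,0,0,0,0,0,0,0,0,0,0,0],
)

```text
time_s: 10.9
eef_pos: [0.6621, -0.1905, 0.2087]
eef_rot: [[-0.109, 0.994, 0.0], [0.994, 0.109, 0.0], [0.0, 0.0, -1.0]]
wrist_force: [-0.3, 0.5, -2.9]
grip_width: 0.0091
grasp_force: 58.7
```

arm_command(
  increments=[0,0.1,0.011,0,0,0,0,0,0.04,0.004,0,0,0,0,0,0,0,0,0,0,0],
)

```text
time_s: 11.15
eef_pos: [0.6656, -0.1901, 0.2085]
eef_rot: [[-0.109, 0.994, -0.0], [0.994, 0.109, 0.0], [0.0, -0.0, -1.0]]
wrist_force: [-0.3, -0.1, -2.2]
grip_width: 0.0094
grasp_force: 58.8
```

Next, creep to the stops in small steps.

arm_command(
  increments=[0,0.1,0.011,0,0,0,0,0,0,0,0,0,0,0],
)

```text
time_s: 11.32
eef_pos: [0.6682, -0.1898, 0.2085]
eef_rot: [[-0.109, 0.994, 0.0], [0.994, 0.109, 0.0], [0.0, 0.0, -1.0]]
wrist_force: [0.1, 0.5, -3.1]
grip_width: 0.0094
grasp_force: 58.7
```

arm_command(
  increments=[0,0.1,0.011,0,0,0,0,0,0,0,0,0,0,0],
)

```text
time_s: 11.48
eef_pos: [0.6708, -0.1895, 0.2085]
eef_rot: [[-0.109, 0.994, 0.0], [0.994, 0.109, 0.0], [0.0, 0.0, -1.0]]
wrist_force: [0.1, -0.3, -3.3]
grip_width: 0.009
grasp_force: 58.7
```

arm_command(
  increments=[0,0.08,0.009,0,0,0,0,0,0,0,0,0,0,0],
)

```text
time_s: 11.65
eef_pos: [0.6723, -0.1893, 0.2083]
eef_rot: [[-0.109, 0.994, -0.001], [0.994, 0.109, 0.0], [0.0, -0.001, -1.0]]
wrist_force: [-2.5, 0.4, -3.0]
grip_width: 0.0097
grasp_force: 59.0
```

arm_command(
  increments=[0,-0.05,-0.005,-0.08,0,0,0,0,0,0,-0.06,0,0,0,0,0,0,0,0,0,0],
)

```text
time_s: 11.9
eef_pos: [0.6709, -0.1896, 0.2045]
eef_rot: [[-0.109, 0.994, -0.001], [0.994, 0.109, 0.0], [0.0, -0.0, -1.0]]
wrist_force: [0.4, -1.0, -2.7]
grip_width: 0.0094
grasp_force: 58.9
```

arm_command(
  increments=[0,0,0,-0.05,0,0,0,0,0,0,0,0,0,0],
)

```text
time_s: 12.07
eef_pos: [0.6711, -0.1895, 0.2035]
eef_rot: [[-0.109, 0.994, -0.0], [0.994, 0.109, 0.0], [0.0, -0.0, -1.0]]
wrist_force: [-0.7, -0.3, -2.9]
grip_width: 0.0097
grasp_force: 58.9
```

arm_command(
  increments=[0,0,0,-0.05,0,0,0,0,0,0,0,0,0,0],
)

```text
time_s: 12.23
eef_pos: [0.6713, -0.1896, 0.2028]
eef_rot: [[-0.109, 0.994, 0.001], [0.994, 0.109, -0.0], [-0.0, 0.001, -1.0]]
wrist_force: [-0.3, 0.2, -2.1]
grip_width: 0.0092
grasp_force: 59.0
```

arm_command(
  increments=[0,0,0,-0.05,0,0,0,0,0,0,0,0,0,0],
)

```text
time_s: 12.4
eef_pos: [0.6713, -0.1896, 0.2027]
eef_rot: [[-0.109, 0.994, 0.001], [0.994, 0.109, 0.0], [-0.0, 0.001, -1.0]]
wrist_force: [-3.7, 1.5, 4.8]
grip_width: 0.0089
grasp_force: 60.1
```

Run:
```python
from bench import readout, vision
import cv2,numpy as np
a=vision.grab_frame("scene");b=vision.grab_frame("top")
a=a[180:430,300:600,::-1]; b=b[90:340,340:560,::-1]
a=cv2.resize(a,(480,400));b=cv2.resize(b,(320,364));b=cv2.copyMakeBorder(b,0,36,0,0,cv2.BORDER_CONSTANT)
cv2.imwrite("pics/g5.png",np.hstack([a,b]));o=readout.get_obs();print(o["eef_pos"],o["grip_width"],o["grasp_force"],o["wrist_force"],o["ft_torque"])
```

```text
[ 0.67127338 -0.18965223  0.20265327] 0.009502648245517357 60.10843098163605 [-2.79180943  1.82607375  5.14298058] [0.21152303 0.76235917 0.04142429]
```

View pics/g5.png

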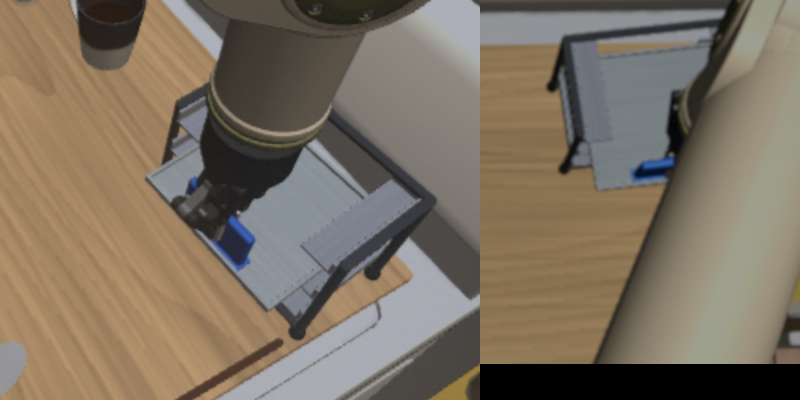

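arm_command(
  increments=[30,0,0,0.04,0,0,0,30,0,0,0,0,0,0,30,0,0,0,0,0,0,30,0,0,0,0,0,0],
)

```text
time_s: 12.83
eef_pos: [0.6713, -0.1896, 0.2023]
eef_rot: [[-0.109, 0.994, 0.0], [0.994, 0.109, -0.0], [-0.0, 0.0, -1.0]]
wrist_force: [-0.5, 0.0, -0.0]
grip_width: 0.0296
grasp_force: 0.0
```

arm_command(
  increments=[30,0,0,0.4,0,0,0,30,0,0,0.6,0,0,0,30,0,0,0.7,0,0,0,30,0,0,0.8,0,0,0,30,-0.6,0,0.7,0,0,0,30,-0.9,0,0.3,0,0,0,30,-0.9,0.5,0,0,0,0,30,-0.9,0.8,0,0,0,0,30,-0.8,0.8,0,0,0,0,30,-0.4,0.8,0,0,0,0],
)

```text
time_s: 13.67
eef_pos: [0.5566, -0.1175, 0.2908]
eef_rot: [[-0.107, 0.994, 0.001], [0.994, 0.107, 0.001], [0.001, 0.001, -1.0]]
wrist_force: [0.3, 0.5, 0.1]
grip_width: 0.0299
grasp_force: 0.0
```

arm_command(
  increments=[30,0,0.9,0,0,0,0,30,0,0.9,0,0,0,0,30,0,0.9,0,0,0,0,30,0,0.9,0,0,0,0,30,0,0.9,0,0,0,0,30,0,0.9,0,0,0,0,30,0,0.5,0,0,0,0,30,0,0,0,0,0,0],
)

```text
time_s: 14.33
eef_pos: [0.5587, 0.0341, 0.2901]
eef_rot: [[-0.114, 0.993, 0.0], [0.993, 0.114, 0.001], [0.001, 0.0, -1.0]]
wrist_force: [1.0, 1.3, 0.4]
grip_width: 0.0299
grasp_force: 0.0
```

Run:
```python
from bench import readout, vision
import cv2,numpy as np
a=vision.grab_frame("scene");b=vision.grab_frame("top")
a=a[150:400,300:600,::-1]; b=b[90:340,340:560,::-1]
a=cv2.resize(a,(480,400));b=cv2.resize(b,(320,364));b=cv2.copyMakeBorder(b,0,36,0,0,cv2.BORDER_CONSTANT)
cv2.imwrite("pics/g6.png",np.hstack([a,b]));o=readout.get_obs();print(o["eef_pos"],o["grip_width"],o["wrist_force"])
```

```text
[0.55872218 0.02982786 0.29014312] 0.03014318448585266 [ 0.20816677 -0.3096496   0.64781583]
```

View pics/g6.png

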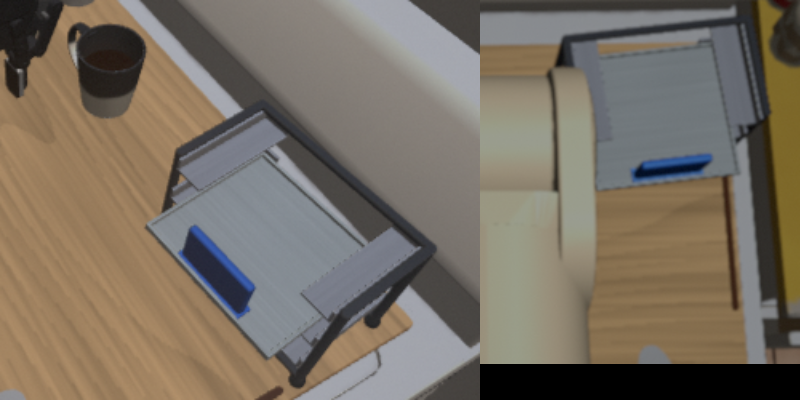

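The sheet lies level on the middle rails at the stops, grip outward. The gripper is clear and the mug has not moved.

```bash
python3 -c "
from bench import job_done
print(job_done())"
```

```text
the job is handed in; nothing more can be done
None
```

The baking sheet is on the rack's middle rails, pushed back to about 1 mm from the stops with the grip outward. It is released, the mug and spice jar were left alone, and the job is handed in (about 14.5 s used; the hand-in returned no verdict).

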